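# Pulse the coffee grinder with its press-and-twist lid

## Robot

A 6-joint arm with a two-finger parallel gripper is mounted at the origin on a cart in front of the work surface, level with it; the furniture and walls round the work are solid. World frame = base frame: x ahead of the robot, y to its left, z up, the work surface at z = 0. Lengths are in mm, angles in rad, forces in N, time in s.
With the tool pointing down it reaches from about 275 to 875 mm from the base axis. Payload 12.5 kg.
Tool frame: the origin (TCP) lies at the very end of the fingers, on their centre line; the grasp point (between the pads) lies hold_point_z behind it (hold_point_z is the distance from the TCP to the grasp point, in mm); z points along the fingers, y is the line along which they close (so a half turn about z gives the same grasp; the last joint's range is limited). The gripper opens to 85 mm and grips with 20 to 120 N. Pads are 22 mm wide; open, the fingers measure 114 mm over their backs; the gripper's body (76 mm by 85 mm) begins 54 mm behind the grasp point. The pads swing forward as they close: fully open they stand 13 mm farther back than shut.
Start: joints at [-1.338, 0.351, 1.652, -0, 1.139, -0.085], TCP at [171.882, -522.438, 231.29] pointing down, gripper open.
Joint ranges: [-2.75, 2.75], [-0.79, 2.1], [0.01, 2.65], [-1.57, 4.71], [0.07, 3.14], [-2.87, 2.87]. Speed limits (rad/s): [2.22, 2.22, 2.79, 3.14, 3.14, 3.14].

## Interface

Orientations are given as [roll, pitch, yaw] about the fixed x, y, z axes, in that order (R = Rz(yaw) Ry(pitch) Rx(roll)).
In Python, from bench import read_state, snapshot, get_calibration, finish_job, hold_point_z gives the robot as it stands.
- The arm moves only by the tool servo_tool, never from a script. Its argument "rows" is a list of rows, each a list of 2 entries, a list of its own where there are three numbers: the shift along the tool's x, y, z in units of 40 mm (1.0 is 40 mm), then the turn, a rotation vector about the tool's x, y, z in units of 5 degrees (1.0 is 5 degrees). A call has 1 to 20 rows; each row is the pose to reach, as a shift and turn from the pose commanded when the call began, along the tool's axes at that moment; what a row does not reach only later rows make up. A row lasts 1/12 s, in which the tool goes at most 41.7 mm and 7.16 degrees, less where a joint would pass 70% of its speed; a pose out of reach is approached as far as the arm can. A call with a gripper value outside its range is refused whole. "hand" is the opening, from 0 (shut) to 1 (fully open), set as the call begins (left out, the last holds). The fingers move at their own pace and stop on an object; "squeeze" is the grip in N (left out, the last holds). Time passes only in rows, so rows that repeat a pose let the fingers close. It gives the time, the measured TCP pose, the force, the opening and the grip force at its end, in the units of the state.
- read_state(): the state, without advancing time (a new reading comes with each control period).
- snapshot(name): name is "side" or "top" or "wrist"; returns the picture (420x560x3 uint8, red, green, blue); there is no depth.
- get_calibration(name): a dict with "K" (3x3 intrinsics, pixels), "world_from_camera" (4x4, takes a point from camera to world coordinates); the wrist camera has in their place "T_tool_cam" (4x4, takes a point from camera to tool coordinates, whose origin is the TCP and whose axes are the flange's). Camera axes: x right, y up, looking along -z (the intrinsics and any distortion apply to the point x, -y, -z); pixel columns grow to the right and rows downward; lengths in mm; the calibration is good to about 2 mm. The wrist camera is an equidistant fisheye: a pixel r from the principal point sees the ray r / f radians off the axis. A picture is of the moment at which its call begins: read the wrist's pose just before it. get_calibration takes no time and is no camera call.
- finish_job(): hands the job in; it is judged then, once.
The state is a dict: "time_s": time; "q": joint angles; "joint_vel": joint speeds; "tau": joint torques, N m; "eef_pos": TCP position; "orientation": TCP orientation; "ft_force": force on the tool from outside, world axes, zero at the start; "torque": the same for the moment, N m; "width": opening from 0.0 (shut) to 1.0 (fully open); "finger_force": force on a finger pad.
Only numpy, scipy, OpenCV 4.12 (cv2) and the standard library are available. Lean on these libraries where they do the work, as an engineer would, in place of code of your own. Each camera call takes 0.05 s, during which the arm holds its last target. There are 200 camera calls.

## Task

Give the beans in the coffee grinder a pulse: set the clear lid on it with its two lugs in the two notches, press it down against the sprung ring until it stops, and while it is down twist it clockwise (seen from above) until its pointers stand at the orange pulse marks, half of the turn to the red lock marks. The pulse position springs back if let go, so finish while still gripping the lid and holding it at the pulse marks, and never turn it far enough to click over the lock balls. Leave the mug, the jars and the kettle standing where they are.

Things in the scene. Friction and masses are not known exactly. Their poses are not given: they have to be found in the camera images.
- grinder: cordless coffee grinder, fixed to the counter, upright: steel body, black collar, 107 mm across, 99.5 mm tall, open at the top, beans in its bowl. Origin: centre of its underside; z up. Below the collar's flange a track, 95 mm across inside, goes down to the deck 80 mm above the origin, on which the lid's rim stops.
- mouth (a point): centre of the collar's mouth, level with the top of its inward flange, 99.5 mm above the grinder's underside. The flange is 5 mm thick, with a bore of 80 mm and two notches, each 34 degrees wide.
- notch (a point): middle of one notch, 44 mm out along the grinder's +x axis, level with the flange top; the other notch lies opposite, along -x. A white mark on the collar's rim stands at each.
- pulse_mark (a point): one of the two orange dots on the collar, 47 mm from the axis, 40 degrees clockwise (from above) of the +x notch; the other is opposite. The red lock bars are 80 degrees clockwise of the notches.
- lid: loose clear lid, about 140 g, upright on the counter, rim down, 87 mm tall. Skirt 76 mm across; two black lugs at its +x and -x axes reach 45.5 mm from its axis, 25 degrees wide, 4 to 12 mm above the rim, with white pointer lines above them. Origin: centre of the rim plane; z up. Goes in either way round, its x axis along the grinder's (or opposite) within 4 degrees.
- lid_grip (a point): middle of the black grip bar on the lid, on its axis, 74 mm above the rim. The bar lies along the lid's x axis: 56 mm long, 16 mm thick (along y), 57 to 87 mm above the rim. The dome's flat top, about 60 mm across, is 57 mm above the rim; the bar stands on it.
- interlock (a joint): grey sprung ring round the bowl, pressed down by the lid's rim, m: 0 up (top 9 mm above the deck; a lid resting on it jams if turned, its lugs being level with the flange), 0.009 down, lid on the deck. Pushes up with 4 N at 0 and 6.5 N at the stop. From 0.0065 on the lugs pass under the flange, which then keeps the lid down.
- pulse_switch (a joint): switch carrier that the lugs push round, rad, growing as the lid turns clockwise from above; a spring returns it (0.09 N m at 0, 0.25 at the pulse marks). The lid turns 0.10 rad before it meets it: value = lid's turn from the notches - 0.10, so 0.59 at the pulse marks. From 0.77 the lugs push on the lock balls (some 0.4 N m more); at 0.94 they are over them.
- mug_1: cream mug, 78 mm across, 97 mm tall, on the slate board behind the work; origin at the centre of its foot
- sugar_jar: glass jar with a light lid, 92 mm across, 134 mm tall, on the slate board; origin at the centre of its foot
- bean_jar: glass jar with a black lid, 71 x 76 mm, 98 mm tall, behind the work; origin at the centre of its foot
- kettle: black and white speckled kettle, 160 x 237 mm, 176 mm tall, to the right at the back; origin at the centre of its foot
- punched_pot: black pot with a handle, 104 x 135 mm, 134 mm tall, standing on a black iron stand (172 x 167 mm) at the left of the counter, both fixed; its top is 220 mm above the counter, so pass over it or round it. Origin at the centre of its foot

How it is judged:
By the outcome, as a careful person would: the job done as asked, in the order asked, and still so for the second after the job is handed in, while the arm keeps its last pose, push and grip.
It also fails if it takes over 42 s, if anything falls off the work surface, if the arm or the gripper's body presses on something with over 40 N, if the wrist force passes 120 N, or if a joint passes its speed limit or range.

## Working session

There is one attempt and no reset: what is moved stays moved. The work goes in short steps, Python scripts to look and compute and a tool call to move; the robot and the scene stay as the last step left them, time stands still between calls to the robot, and variables do not carry over. Pictures are saved under pics/ and viewed, at most 10 in all, crops included, and the job is handed in when it is done.

Besides the shell and the picture viewer there is one more tool, called after "Request:" as name(argument=value, ...) on one line, values as JSON. servo_tool: Moves the arm, as the interface text tells. Its arguments: {"type":"object","properties":{"rows":{"type":"array"},"hand":{"type":"number"},"squeeze":{"type":"number"}},"required":["rows"]}

```bash
mkdir -p pics; cat > h.py <<'E'
import numpy as np, cv2
from bench import *
from scipy.spatial.transform import Rotation as R
def pose(s=None):
    s=s or read_state(); T=np.eye(4); T[:3,:3]=R.from_euler('xyz',s['orientation']).as_matrix(); T[:3,3]=s['eef_pos']; return T
def save(n,f):
    T=pose(); im=snapshot(n); cv2.imwrite('pics/%s.png'%f,im[:,:,::-1]); np.save('pics/%s.npy'%f,T); return im
def ray(n,px,T=None):
    c=get_calibration(n);K=np.array(c['K']);u=(px[0]-K[0,2])/K[0,0];v=(px[1]-K[1,2])/K[1,1]
    if n=='wrist':
        th=np.hypot(u,v);k=np.sin(th)/max(th,1e-9);d=np.array([u*k,-v*k,-np.cos(th)]);W=T@np.array(c['T_tool_cam'])
    else: d=np.array([u,-v,-1.]);W=np.array(c['world_from_camera'])
    return W[:3,3],W[:3,:3]@d/np.linalg.norm(d)
def atz(n,px,z,T=None):
    o,d=ray(n,px,T);return o+d*(z-o[2])/d[2]
def proj(n,P,T=None):
    c=get_calibration(n);K=np.array(c['K']);W=T@np.array(c['T_tool_cam']) if n=='wrist' else np.array(c['world_from_camera'])
    p=np.linalg.inv(W)@np.append(P,1);x,y,z=p[0],-p[1],-p[2]
    if n=='wrist': r=np.hypot(x,y);th=np.arctan2(r,z);x,y=x/r*th,y/r*th
    else: x,y=x/z,y/z
    return K[0,0]*x+K[0,2],K[1,1]*y+K[1,2]
def tri(rays):
    A=0;b=0
    for o,d in rays: M=np.eye(3)-np.outer(d,d);A=A+M;b=b+M@o
    return np.linalg.solve(A,b)
E
python3 - <<'E'
from h import *
print(read_state(),hold_point_z)
for n in('side','top','wrist'):print(n,get_calibration(n))
a=save('side','s0');b=save('top','t0')
E
```

```text
{'time_s': 0.0, 'q': array([-1.33760486e+00,  3.51219048e-01,  1.65243498e+00, -1.76521084e-05,
        1.13911779e+00, -8.45742744e-02]), 'joint_vel': array([-9.98553168e-04, -1.15468382e-04, -5.21982302e-05,  9.71513821e-04,
        1.61641233e-03, -1.33183111e-03]), 'tau': array([ 1.23640046e-05, -5.06103122e+01, -2.91407865e+01, -1.01834612e-04,
        4.54282301e-03,  3.78033690e-05]), 'eef_pos': array([ 171.79942595, -522.12113052,  230.76370426]), 'orientation': array([-3.14041635e+00, -8.36412487e-05,  3.17773087e-01]), 'ft_force': array([ 0.62210204,  0.30123695, -0.29769219]), 'torque': array([ 0.02086044, -0.03908731,  0.04480635]), 'finger_force': 0.0, 'width': 1.0013837866955313} 18.700000000000003
side {'K': array([[406.67129794,   0.        , 280.1176728 ],
       [  0.        , 406.67129794, 209.75803748],
       [  0.        ,   0.        ,   1.        ]]), 'world_from_camera': array([[ 9.99508787e-01,  7.27954069e-03, -3.04826579e-02,
         5.87176753e+02],
       [-2.88227849e-02,  5.95433361e-01, -8.02887514e-01,
        -8.21676469e+02],
       [ 1.23057391e-
[... 501 characters left out ...]
+02],
       [ 1.42107275e-02,  6.18510917e-01,  7.85647695e-01,
         1.45428667e+03],
       [ 0.00000000e+00,  0.00000000e+00,  0.00000000e+00,
         1.00000000e+00]])}
wrist {'K': array([[325.1922621 ,   0.        , 280.00536631],
       [  0.        , 325.1922621 , 208.55897595],
       [  0.        ,   0.        ,   1.        ]]), 'T_tool_cam': array([[-2.71180160e-04,  9.60740004e-01,  2.77450125e-01,
         7.08065281e+01],
       [ 9.99998851e-01, -1.53358455e-04,  1.50844211e-03,
        -1.40305954e-01],
       [ 1.49177000e-03,  2.77450215e-01, -9.60738858e-01,
        -1.42809586e+02],
       [ 0.00000000e+00,  0.00000000e+00,  0.00000000e+00,
         1.00000000e+00]])}
```

View pics/t0.png

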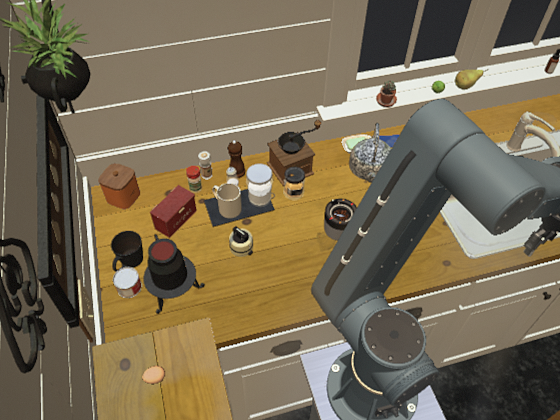

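View pics/s0.png

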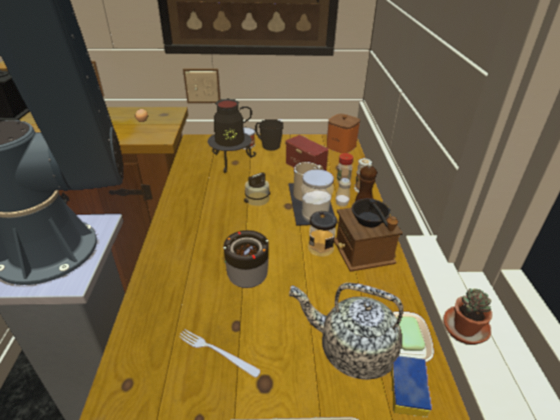

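The top view shows the lid near (240,236) and the grinder's mouth at (341,215). The side view shows the lid at (257,185) and the mouth at (247,247).

```bash
python3 - <<'E'
from h import *
for n,t,s in(('lid',(240,233),(257,180)),('mouth',(341,214),(247,247))):
    p=tri([ray('top',t),ray('side',s)]);print(n,p)
print(pose())
E
```

```text
lid [556.47252093 230.9696606   69.6884021 ]
mouth [535.24291458 -96.96534903  86.56784616]
[[ 9.49915555e-01  3.12506586e-01 -2.67612926e-04  1.71809440e+02]
 [ 3.12506694e-01 -9.49915018e-01  1.01210874e-03 -5.22168595e+02]
 [ 6.20811098e-05 -1.04504867e-03 -9.99999452e-01  2.30820095e+02]
 [ 0.00000000e+00  0.00000000e+00  0.00000000e+00  1.00000000e+00]]
```

Request:
servo_tool(rows=[[[11.94,-7.26,-1],[0,0,3.64]],[[11.94,-7.26,-1],[0,0,3.64]],[[11.94,-7.26,-1],[0,0,3.64]],[[11.94,-7.26,-1],[0,0,3.64]],[[11.94,-7.26,-1],[0,0,3.64]],[[11.94,-7.26,-1],[0,0,3.64]],[[11.94,-7.26,-1],[0,0,3.64]],[[11.94,-7.26,-1],[0,0,3.64]],[[11.94,-7.26,-1],[0,0,3.64]],[[11.94,-7.26,-1],[0,0,3.64]],[[11.94,-7.26,-1],[0,0,3.64]],[[11.94,-7.26,-1],[0,0,3.64]],[[11.94,-7.26,-1],[0,0,3.64]],[[11.94,-7.26,-1],[0,0,3.64]],[[11.94,-7.26,-1],[0,0,3.64]],[[11.94,-7.26,-1],[0,0,3.64]],[[11.94,-7.26,-1],[0,0,3.64]]])

```text
time_s: 1.52
eef_pos: [534.3, -97.7, 270.9]
orientation: [-3.142, 0.001, 0.0]
ft_force: [-0.2, 0.3, 0.5]
width: 0.998
finger_force: 0.0
```

```bash
python3 - <<'E'
from h import *
im=save('wrist','w1');T=pose();print(T,proj('wrist',[535,-97,99],T))
E
```

```text
[[ 9.99999512e-01 -5.91727817e-04 -7.90862567e-04  5.34188382e+02]
 [-5.91739807e-04 -9.99999825e-01 -1.49267471e-05 -9.80166182e+01]
 [-7.90853596e-04  1.53947246e-05 -9.99999687e-01  2.71026008e+02]
 [ 0.00000000e+00  0.00000000e+00  0.00000000e+00  1.00000000e+00]] (np.float64(279.67230518039065), np.float64(187.9330975190711))
```

View pics/w1.png

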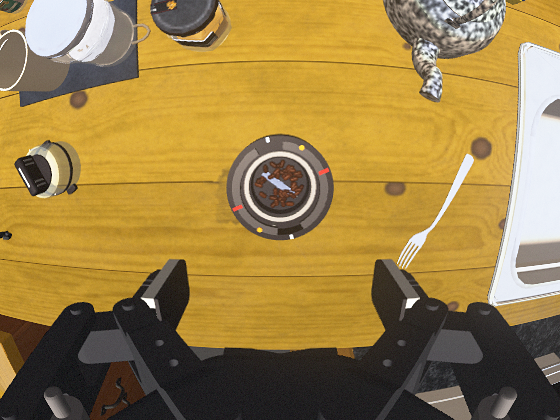

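The wrist view puts the mouth at about (279,187). The white notch marks are at (267,139) and (292,237), the orange dots at (302,147) and (259,230), and the lid's bar at (32,176).

Request:
servo_tool(rows=[[[0.2,-4.2,0],[0,0,0]],[[0.2,-4.2,0],[0,0,0]],[[0.2,-4.2,0],[0,0,0]],[[0.2,-4.2,0],[0,0,0]],[[0.2,-4.2,0],[0,0,0]],[[0.2,-4.2,0],[0,0,0]],[[0.2,-4.2,0],[0,0,0]]])

```text
time_s: 2.15
eef_pos: [542.6, 69.6, 271.3]
orientation: [3.141, 0.0, -0.0]
ft_force: [-0.7, -0.5, -0.3]
width: 1.0
finger_force: 0.0
```

```bash
python3 -c "
from h import *
save('wrist','w2');T=pose();print(T[:3,3],proj('wrist',[535,-97,99],T),proj('wrist',[556,231,74],T))"
```

```text
[542.67716169  69.09993198 271.26462955] (np.float64(434.38931480616026), np.float64(196.9926063699084)) (np.float64(137.51532456883334), np.float64(173.97932113637404))
```

Request:
servo_tool(rows=[[[0.3,-4.0,0],[0,0,0]],[[0.3,-4.0,0],[0,0,0]],[[0.3,-4.0,0],[0,0,0]],[[0.3,-4.0,0],[0,0,0]],[[0.3,-4.0,0],[0,0,0]],[[0.3,-4.0,0],[0,0,0]],[[0.3,-4.0,0],[0,0,0]]])

```text
time_s: 2.78
eef_pos: [555.1, 229.0, 271.1]
orientation: [3.141, 0.0, -0.001]
ft_force: [0.2, -0.4, -0.0]
width: 1.002
finger_force: 0.0
```

```bash
python3 - <<'E'
from h import *
save('wrist','w3');T=pose();print(T[:3,3])
def crop(f,P,h=55):
    im=cv2.imread('pics/%s.png'%f);T=np.load('pics/%s.npy'%f);u,v=map(int,proj('wrist',P,T));
    x0=max(u-h,0);y0=max(v-h,0);print(f,x0,y0)
    return cv2.resize(im[y0:y0+2*h,x0:x0+2*h],(400,300) if 0 else (390,390)[:2],interpolation=cv2.INTER_CUBIC)
g=[535,-97,99];l=[556,231,60]
A=np.hstack([crop('w1',g),crop('w2',g)]);B=np.hstack([crop('w2',l),crop('w3',l)])
cv2.imwrite('pics/c1.png',A);cv2.imwrite('pics/c2.png',B)
E
```

```text
[555.12513121 228.75315156 271.26430954]
w1 225 133
w2 379 142
w2 87 116
w3 223 125
```

View pics/c1.png

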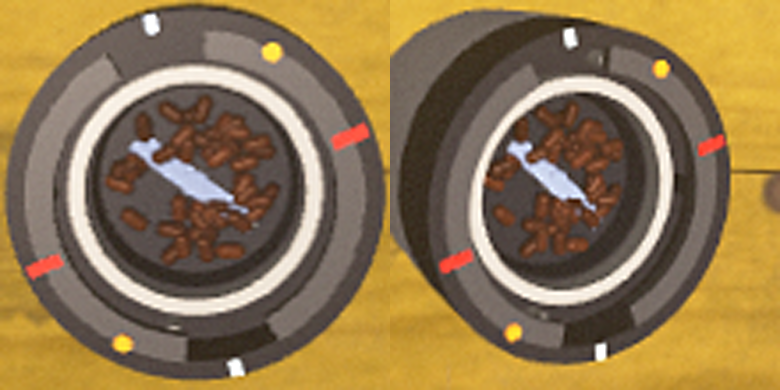

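View pics/c2.png

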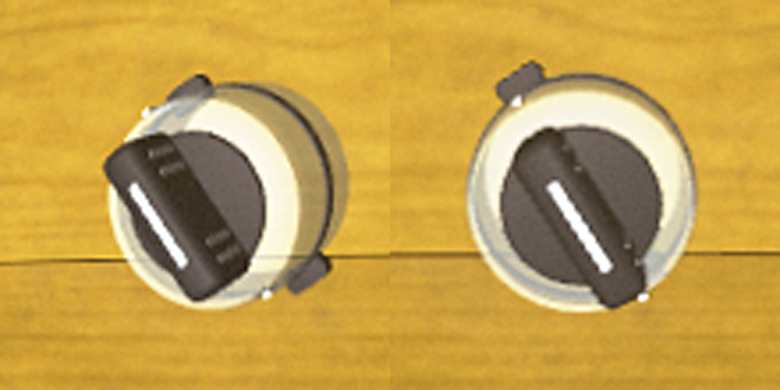

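The crops are clear. In the c1 left half (w1), the white marks are at (151,24) and (236,368), orange at (272,51) and (122,343), red at (350,137) and (44,267). In c2 the bar's white stripe runs from (134,187) to (184,268) in w2, and from (553,183) to (606,270) in w3.

```bash
python3 - <<'E'
from h import *
s=110/390
def cent(f,c,off,kind,r=7):
    im=cv2.imread('pics/%s.png'%f).astype(float);u=c[0]*s+off[0]-.36;v=c[1]*s+off[1]-.36
    vv,uu=np.mgrid[:420,:560];near=np.hypot(uu-u,vv-v)<r
    B,G,Rr=im[:,:,0],im[:,:,1],im[:,:,2]
    w={'w':np.clip(B-120,0,120)*(abs(Rr-B)<60),'o':np.clip(Rr-B-90,0,100)*(G>110),'r':np.clip(Rr-G-60,0,100)}[kind]*near
    return (uu*w).sum()/w.sum(),(vv*w).sum()/w.sum()
T={f:np.load('pics/%s.npy'%f) for f in('w1','w2','w3')}
G={'wA':((151,24),(180,38),'w'),'wB':((236,368),(210,352),'w'),'oA':((272,51),(271,69),'o'),'oB':((122,343),(123,333),'o'),'rA':((350,137),(320,146),'r'),'rB':((44,267),(66,262),'r')}
P={}
for k,(a,b,c) in G.items():
    rr=5 if c!='o' else 3.5
    p1=cent('w1',a,(225,133),c,rr);p2=cent('w2',b,(379,142),c,rr)
    P[k]=tri([ray('wrist',p1,T['w1']),ray('wrist',p2,T['w2'])]);A=atz('wrist',p1,99.5,T['w1']);print(k,np.round(p1,1),np.round(P[k],1),np.round(A,1),np.round(atz('wrist',p2,99.5,T['w2']),1))
    P[k+'z']=A
for c in'wor':
    for z in('','z'):
        d=P[c+'A'+z]-P[c+'B'+z];print(c,z,'centre',np.round((P[c+'A'+z]+P[c+'B'+z])/2,1),'ang',np.degrees(np.arctan2(d[1],d[0])),np.linalg.norm(d)/2)
# lid stripe: mask + PCA
def stripe(f,c,off):
    im=cv2.imread('pics/%s.png'%f).astype(float);u=c[0]*s+off[0];v=c[1]*s+off[1]
    vv,uu=np.mgrid[:420,:560];w=np.clip(im[:,:,0]-120,0,120)*(np.hypot(uu-u,vv-v)<16)
    # restrict to within 4px of stripe line
    d=np.array([52,83.])/np.hypot(52,83);w*=abs((uu-u)*d[1]-(vv-v)*d[0])<4
    m=np.array([(uu*w).sum(),(vv*w).sum()])/w.sum();x=np.stack([uu-m[0],vv-m[1]]).reshape(2,-1);C=(x*w.ravel())@x.T/w.sum();e,V=np.linalg.eigh(C);return m,V[:,1],e
m2,v2,_=stripe('w2',(159,228),(87,116));m3,v3,e=stripe('w3',(580-390,227),(223,125));print(m2,v2,m3,v3,e)
g=tri([ray('wrist',m2,T['w2']),ray('wrist',m3,T['w3'])]);print('stripe',g)
for z in(87,):
  for f,m,v in(('w2',m2,v2),('w3',m3,v3)):
    a=atz('wrist',m+10*v,z,T[f])-atz('wrist',m-10*v,z,T[f]);print(f,atz('wrist',m,z,T[f]),np.degrees(np.arctan2(a[1],a[0]))%180)
# lid lug pointer white dots
for a,b in(((150,112),(516-390,101)),((267,294),(644-390,297))):
    print('ptr',tri([ray('wrist',cent('w2',a,(87,116),'w',3),T['w2']),ray('wrist',cent('w3',b,(223,125),'w',3),T['w3'])]))
E
```

```text
wA [267.2 139.4] [583.3 -84.7 100.1] [583.3 -84.7  99.5] [583.2 -85.   99.5]
wB [291.1 236.3] [ 484.5 -108.4  100.3] [ 484.1 -108.4   99.5] [ 484.2 -108.9   99.5]
oA [301.2 147.2] [ 575.7 -117.4  100.3] [ 575.7 -117.5   99.5] [ 575.6 -117.9   99.5]
oB [259.1 229.5] [492.  -75.6 100.6] [491.6 -75.5  99.5] [491.6 -76.1  99.5]
rA [323.4 171. ] [ 552.5 -139.6  100.2] [ 552.5 -139.7   99.5] [ 552.4 -140.    99.5]
rB [237.  207.6] [515.1 -53.5 100.1] [515.  -53.4  99.5] [514.8 -53.8  99.5]
w  centre [533.9 -96.5 100.2] ang 13.500321963366764 50.81729016248546
w z centre [533.7 -96.5  99.5] ang 13.485847347209315 50.98306458756483
o  centre [533.9 -96.5 100.5] ang -26.568428415649343 46.78630678806966
o z centre [533.7 -96.5  99.5] ang -26.530682249172305 46.99930289692241
r  centre [533.8 -96.6 100.1] ang -66.47565370378497 46.9301197427272
r z centre [533.7 -96.6  99.5] ang -66.51055660161116 47.01112482365383
[131.12854196 179.16046032] [0.55018036 0.83504585] [275.99859248 188.53999006] [0.54589168 0.83785576] [ 1.04094303 70.44284244]
stripe [552.60788454 233.71644293  87.29388653]
w2 [552.43842119 233.88466049  87.        ] 31.963582644777233
w3 [552.6577503  233.71155081  87.        ] 32.21308411118625
ptr [583.73677634 254.26956004  44.59788912]
ptr [521.03168262 213.48001702  50.14443489]
```

Request:
servo_tool(rows=[[[-0.06,-0.12,3.7],[0,0,-6.46]],[[-0.06,-0.12,3.7],[0,0,-6.46]],[[-0.06,-0.12,3.7],[0,0,-6.46]],[[-0.06,-0.12,3.7],[0,0,-6.46]],[[-0.06,-0.12,3.7],[0,0,-6.46]],[[-0.06,-0.12,3.7],[0,0,-6.46]],[[-0.06,-0.12,3.7],[0,0,-6.46]],[[-0.06,-0.12,3.7],[0,0,-6.46]]], hand=0.7, squeeze=100)

```text
time_s: 3.5
eef_pos: [553.2, 234.8, 124.5]
orientation: [3.141, -0.002, 0.56]
ft_force: [0.7, 1.2, 0.2]
width: 0.697
finger_force: 0.0
```

```bash
python3 - <<'E'
from h import *
save('wrist','w4')
S=[read_state()];T=pose();d=np.array([552.5,233.8,61])-T[:3,3];print(T[:3,3],np.degrees(read_state()['orientation']),T[:3,:3].T@d/40,hold_point_z,read_state()['width'])
for n,P in(('a',[552.6,233.7,87]),):print(proj('wrist',P,T))
E
```

```text
[553.10870197 234.97543968 124.50249268] [ 1.79971922e+02 -1.10998313e-01  3.21403818e+01] [-0.03159414  0.01600888  1.58751213] 18.700000000000003 0.7014171625753681
(np.float64(281.8292864238124), np.float64(240.8114689490911))
```

View pics/w4.png

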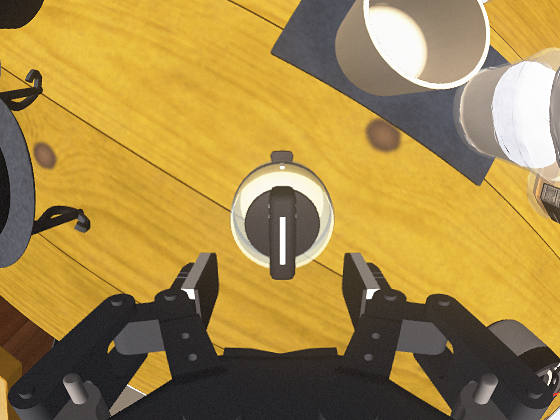

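The bar's stripe is at (282,241), as predicted, and upright between the fingers, so the tool is aligned. I'll descend and grip.

Request:
servo_tool(rows=[[[-0.02,0.01,0.8],[0,0,0]],[[-0.03,0.016,1.58],[0,0,0]],[[-0.03,0.016,1.58],[0,0,0]],[[-0.03,0.016,1.58],[0,0,0]]])

```text
time_s: 3.88
eef_pos: [551.4, 234.0, 60.2]
orientation: [-3.141, 0.002, 0.563]
ft_force: [0.1, -0.7, 1.6]
width: 0.699
finger_force: 0.0
```

Request:
servo_tool(rows=[[[0,0,0],[0,0,0]],[[0,0,0],[0,0,0]],[[0,0,0],[0,0,0]],[[0,0,0],[0,0,0]],[[0,0,0],[0,0,0]],[[0,0,0],[0,0,0]],[[0,0,0],[0,0,0]],[[0,0,0],[0,0,0]]], hand=0, squeeze=100)

```text
time_s: 4.55
eef_pos: [552.6, 234.6, 61.7]
orientation: [3.141, -0.002, 0.564]
ft_force: [-0.9, -0.0, 7.4]
width: 0.165
finger_force: 98.3
```

Request:
servo_tool(rows=[[[0,0,-0.7],[0,0,0]],[[0,0,-1.6],[0,0,0]],[[0,0,-2.5],[0,0,0]],[[0,0,-3.4],[0,0,0]],[[0,0,-3.4],[0,0,0]],[[0,0,-3.4],[0,0,0]]])

```text
time_s: 5.05
eef_pos: [552.5, 234.6, 198.6]
orientation: [3.14, -0.004, 0.564]
ft_force: [-0.1, 0.4, -1.2]
width: 0.166
finger_force: 98.1
```

```bash
python3 - <<'E'
from h import *
s=read_state();T=pose(s);d=np.array([533.8,-96.5,197])-T[:3,3];print(T[:3,3],np.degrees(s['orientation']),s['ft_force'],T[:3,:3].T@d/40,(np.degrees(s['orientation'][2])-13.5)/5)
E
```

```text
[552.54701926 234.57730191 198.59581121] [179.9372479   -0.25652662  32.30500234] [-0.06224733  0.39056532 -1.2485382 ] [-4.8196711   6.74529247  0.02570441] 3.7610004674860065
```

Request:
servo_tool(rows=[[[-0.5,0.7,0],[0,0,0.4]],[[-1.1,1.54,0],[0,0,0.8]],[[-1.7,2.38,0],[0,0,1.3]],[[-2.3,3.22,0],[0,0,1.8]],[[-2.9,4.06,0],[0,0,2.3]],[[-3.5,4.9,0],[0,0,2.8]],[[-4.1,5.74,0],[0,0,3.3]],[[-4.6,6.44,0.02],[0,0,3.6]],[[-4.82,6.745,0.03],[0,0,3.76]],[[-4.82,6.745,0.03],[0,0,3.76]],[[-4.82,6.745,0.03],[0,0,3.76]],[[-4.82,6.745,0.03],[0,0,3.76]],[[-4.82,6.745,0.03],[0,0,3.76]]])

```text
time_s: 6.13
eef_pos: [532.8, -95.6, 194.5]
orientation: [-3.141, 0.001, 0.237]
ft_force: [-0.1, -0.1, -1.6]
width: 0.165
finger_force: 98.1
```

```bash
python3 - <<'E'
from h import *
p=[];
save('wrist','w5');save('side','s5')
for i in range(1):
    s=read_state();T=pose(s);d=np.array([533.8,-96.5,160])-T[:3,3];print(T[:3,3],np.degrees(s['orientation']),T[:3,:3].T@d/40,s['width'])
a=cv2.imread('pics/w5.png');b=cv2.imread('pics/s5.png')[150:300,170:320]
cv2.imwrite('pics/c5.png',np.hstack([cv2.resize(a[110:330,170:390],(400,400)),cv2.resize(b,(400,400))]))
E
```

```text
[532.98578431 -95.76039038 194.76049765] [-1.79986715e+02  1.18928499e-02  1.36002335e+01] [0.0156171  0.02295975 0.86900392] 0.16515691239808383
```

View pics/c5.png

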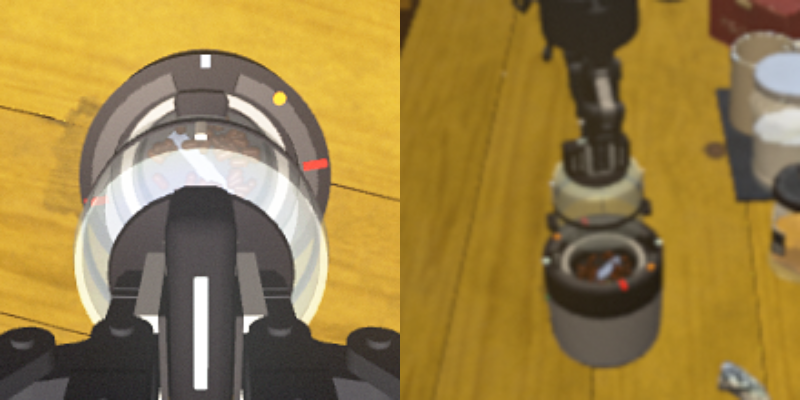

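The lid hangs straight in the grip. In the crop its pointer is at (201,135), the stripe at x=201, and the notch mark at (205,62).

```bash
python3 - <<'E'
from h import *
T=np.load('pics/w5.npy')
print('mark pred',proj('wrist',[583.3,-84.7,99.8],T))
im=cv2.imread('pics/w5.png').astype(float);vv,uu=np.mgrid[:420,:560]
for c,r,h in(((205,62),6,None),((201,136),6,None),((201,330),40,1)):
    u,v=170+c[0]*.55,110+c[1]*.55;w=np.clip(im[:,:,0]-(150 if not h else 170),0,80)*(abs(uu-u)<5)*(abs(vv-v)<r)
    print((uu*w).sum()/w.sum(),(vv*w).sum()/w.sum())
for x,z in((37,0),(0,-26)):
    for y in(-1,0,1): print(x,y,proj('wrist',(T@np.array([x,y,z if z else 15,1]))[:3],T))
E
```

```text
mark pred (np.float64(282.5081301069324), np.float64(143.19222845829677))
282.73571428571427 143.00454545454545
280.02912621359224 184.78155339805826
280.001942535734 292.7025021019976
37 -1 (np.float64(278.84843251227335), np.float64(185.6964582242583))
37 0 (np.float64(280.86505774669837), np.float64(185.69646009428783))
37 1 (np.float64(282.8816516546635), np.float64(185.69704751836176))
0 -1 (np.float64(278.5128457459768), np.float64(294.27885610010804))
0 0 (np.float64(280.9214532446548), np.float64(294.2803610586336))
0 1 (np.float64(283.33000916776297), np.float64(294.2787742651952))
```

Request:
servo_tool(rows=[[[0.005,0.033,0],[0,0,0.02]],[[0.005,0.033,0.3],[0,0,0.02]],[[0.005,0.033,0.6],[0,0,0.02]],[[0.005,0.033,0.85],[0,0,0.02]],[[0.005,0.033,1.05],[0,0,0.02]],[[0.005,0.033,1.05],[0,0,0.02]],[[0.005,0.033,1.05],[0,0,0.02]]])

```text
time_s: 6.82
eef_pos: [533.5, -97.9, 152.8]
orientation: [-3.141, 0.0, 0.234]
ft_force: [0.9, -0.3, -0.2]
width: 0.168
finger_force: 98.1
```

Request:
servo_tool(rows=[[[0,0,0.06],[0,0,0]],[[0,0,0.12],[0,0,0]],[[0,0,0.18],[0,0,0]],[[0,0,0.22],[0,0,0]],[[0,0,0.22],[0,0,0]],[[0,0,0.22],[0,0,0]]])

```text
time_s: 7.32
eef_pos: [533.8, -98.2, 144.4]
orientation: [3.141, -0.001, 0.234]
ft_force: [1.1, -0.3, 3.5]
width: 0.166
finger_force: 99.0
```

Request:
servo_tool(rows=[[[0,-0.02,0.03],[0,0,0]],[[0,-0.02,0.06],[0,0,0]],[[0,-0.02,0.09],[0,0,0]],[[0,-0.02,0.09],[0,0,0]],[[0,-0.02,0.09],[0,0,0]]])

```text
time_s: 7.73
eef_pos: [533.7, -97.6, 141.6]
orientation: [3.141, -0.001, 0.234]
ft_force: [-2.6, -2.1, 14.5]
width: 0.163
finger_force: 100.6
```

Request:
servo_tool(rows=[[[0,0,0.02],[0,0,0]],[[0,0,0.02],[0,0,0]],[[0,0,0.02],[0,0,0]]])

```text
time_s: 7.98
eef_pos: [533.8, -97.6, 141.6]
orientation: [3.14, -0.001, 0.234]
ft_force: [-6.0, -3.2, 24.8]
width: 0.166
finger_force: 102.1
```

Request:
servo_tool(rows=[[[0,0,-0.01],[0,0,0.5]],[[0,0,-0.01],[0,0,1.0]],[[0,0,-0.01],[0,0,1.5]],[[0,0,-0.01],[0,0,2.0]],[[0,0,-0.01],[0,0,2.5]],[[0,0,-0.01],[0,0,3.0]],[[0,0,-0.01],[0,0,3.0]],[[0,0,-0.01],[0,0,3.0]]])

```text
time_s: 8.65
eef_pos: [534.3, -97.2, 141.6]
orientation: [3.141, -0.003, -0.028]
ft_force: [-0.5, 0.7, 17.6]
width: 0.169
finger_force: 101.0
```

Request:
servo_tool(rows=[[[0,0,0],[0,0,0.5]],[[0,0,0],[0,0,1.0]],[[0,0,0],[0,0,1.5]],[[0,0,0],[0,0,2.0]],[[0,0,0],[0,0,2.5]],[[0,0,0],[0,0,3.0]],[[0,0,0],[0,0,3.5]],[[0,0,0],[0,0,4.0]],[[0,0,0],[0,0,4.4]],[[0,0,0],[0,0,4.7]],[[0,0,0],[0,0,4.7]],[[0,0,0],[0,0,4.7]],[[0,0,0],[0,0,4.7]]])

```text
time_s: 9.73
eef_pos: [534.3, -97.3, 141.6]
orientation: [-3.141, -0.003, -0.438]
ft_force: [-1.2, 0.5, 17.6]
width: 0.162
finger_force: 101.0
```

```bash
python3 - <<'E'
from h import *
s=read_state();print(s['eef_pos'],np.degrees(s['orientation']),s['torque'],s['ft_force'])
save('wrist','w6');s=read_state();print(np.degrees(s['orientation']),s['torque'])
T=np.load('pics/w6.npy')
# place of orange dots and lug radius
print('dot',proj('wrist',[575.7,-117.5,100],T),proj('wrist',[533.8,-96.5,100],T))
a=cv2.imread('pics/w6.png');cv2.imwrite('pics/c6.png',cv2.resize(a[80:310,170:390],(574,600),interpolation=cv2.INTER_CUBIC))
E
```

```text
[534.26481924 -97.32858383 141.59982398] [-1.79958995e+02 -1.59103521e-01 -2.50771772e+01] [0.17127067 0.22054774 0.13488436] [-1.2479756   0.53559187 17.63615357]
[-1.79959518e+02 -1.58220579e-01 -2.50740048e+01] [0.20956568 0.21482662 0.10995234]
dot (np.float64(282.4335593707576), np.float64(159.92518357835115)) (np.float64(280.22894239478023), np.float64(237.04926566844955))
```

View pics/c6.png

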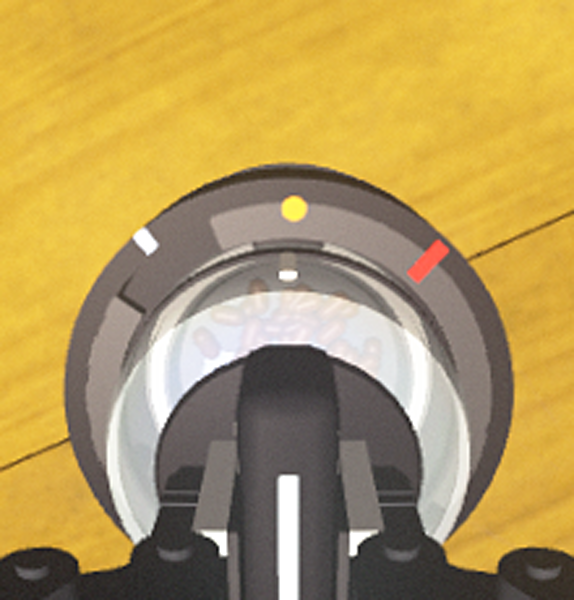

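The pointer is at (288,274) and the orange dot at (294,208). That is about 1.4° short, which agrees with the yaw reading.

Request:
servo_tool(rows=[[[0,0,0],[0,0,0.15]],[[0,0,0],[0,0,0.3]],[[0,0,0],[0,0,0.3]],[[0,0,0],[0,0,0.3]],[[0,0,0],[0,0,0.3]],[[0,0,0],[0,0,0.3]]])

```text
time_s: 10.28
eef_pos: [534.2, -97.4, 141.6]
orientation: [-3.141, -0.003, -0.464]
ft_force: [-1.3, 0.4, 18.3]
width: 0.166
finger_force: 101.0
```

```bash
python3 - <<'E'
from h import *
im=save('wrist','w7')[:,:,::-1].astype(float);T=np.load('pics/w7.npy');s=read_state();print(np.degrees(s['orientation']),s['eef_pos'],s['ft_force'],s['finger_force'])
vv,uu=np.mgrid[:420,:560]
def c(w):return (uu*w).sum()/w.sum(),(vv*w).sum()/w.sum()
B,G,Rr=im[:,:,0],im[:,:,1],im[:,:,2]
d=c(np.clip(Rr-B-90,0,100)*(G>110)*(np.hypot(uu-282,vv-160)<6))
p=c(np.clip(B-160,0,80)*(abs(uu-280.4)<5)*(abs(vv-185)<5));st=c(np.clip(B-170,0,80)*(abs(uu-280.4)<5)*(abs(vv-285)<22))
print(d,p,st)
# angles about tool axis: dot at z=100, pointer ~ z 130 (45-50 above rim)
ctr=np.array([533.8,-96.5])
for n,q,z in(('dot',d,100),('ptr',p,81+47),('ptr lo',p,81+40)):
    P=atz('wrist',q,z,T)[:2];print(n,P,np.degrees(np.arctan2(*(P-ctr)[::-1])),np.linalg.norm(P-ctr))
P=atz('wrist',p,128,T)[:2];Q=atz('wrist',st,168,T)[:2];print('bar dir',np.degrees(np.arctan2(*(P-Q)[::-1])))
E
```

```text
[-1.79959043e+02 -1.61795999e-01 -2.65640816e+01] [534.27281993 -97.36115084 141.61222773] [-0.67097902  0.47344507 17.1798923 ] 100.98466873168945
(np.float64(280.39513548111796), np.float64(159.327714956262)) (np.float64(279.8030487804878), np.float64(185.05731707317074)) (np.float64(279.9307868103167), np.float64(284.6909892262488))
dot [ 575.96172506 -117.69699699] -26.69116897697151 47.190292875312885
ptr [ 567.90807653 -113.32886228] -26.26164684915774 38.03382034895727
ptr lo [ 566.59919229 -112.66394384] -26.23478336260234 36.565832346498034
bar dir -26.411424618219446
```

The pointer and the dot now agree to about 0.4°. The lid is pressed on the deck and gripped at 100 N, so I'll hand in.

```bash
python3 -c "
from bench import *
print(finish_job())"
```

```text
the job is handed in; nothing more can be done
None
```

I handed the job in at about 10.3 s: the lid is in the notches, pressed down to the stop, turned clockwise to within about 0.4° of the orange pulse marks, and still gripped and held there, well short of the lock balls.

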